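# Sweep the pine cones into the carton

## Task

Clear this corner of the craft table: use the fingers to sweep the three loose pine cones across the table, over the folded-down flap and right inside the open-fronted cardboard box, so that none is left on the flap or across the fold. Only push them along: do not pinch, crush or pick up any cone, and leave the spool of twine, the glass jar and the scissors where they are.

Things in the scene. Friction and masses are not known exactly. Their poses are not given: they have to be found in the camera images.
- box: open-topped cardboard box fixed to the table, pale grey inside, front side folded down flat. Inside 160 mm deep, 220 wide; walls 45 mm high, 3 thick; floor 2 mm thick. The flap (46 by 220 mm) slopes without a step from the table up to the fold. Origin: middle of the fold line, table level; x into the box (flap from -46 mm to 0, back wall at 160), y along the fold (side walls at +-110 mm).
- cone1: brown pine cone lying on its side, 49 mm long, 35 mm across, about 18 g. Origin on its long axis in the thick part (23 mm from the blunt end, 26 mm from the tip), 17 mm above the surface when lying; x runs along the cone to its tip. Faceted by its scales: pushed, it slides or rolls over, then comes to rest by itself.
- cone2: brown pine cone lying on its side, 49 mm long, 35 mm across, about 18 g. Origin on its long axis in the thick part (23 mm from the blunt end, 26 mm from the tip), 17 mm above the surface when lying; x runs along the cone to its tip. Faceted by its scales: pushed, it slides or rolls over, then comes to rest by itself.
- cone3: brown pine cone lying on its side, 49 mm long, 35 mm across, about 18 g. Origin on its long axis in the thick part (23 mm from the blunt end, 26 mm from the tip), 17 mm above the surface when lying; x runs along the cone to its tip. Faceted by its scales: pushed, it slides or rolls over, then comes to rest by itself.
- spool: wooden spool of natural twine standing on end, 48 mm across, 50 mm high, 60 g. Origin at the centre of its underside. To be left alone.
- jar: squat closed glass jar with a brass lid, 54 mm across, 58 mm high, 140 g. Origin at the centre of its underside. To be left alone.
- scissors: scissors lying flat, about 210 mm long, 95 mm wide at the two dark finger loops, 10 mm high. Origin near the pivot, at table level; x runs along the closed blades to the tips (115 mm), the loops reach 95 mm the other way. To be left alone.

How it is judged:
By the outcome, as a careful person would: the job done as asked, in the order asked, and still so for the second after the job is handed in, with the robot touching nothing.
It also fails if it takes over 70 s, if anything falls off the work surface, if the arm or the gripper's body presses on something with over 40 N, if the wrist force passes 120 N, or if a joint passes its speed limit or range.

## Robot

A 6-joint arm with a two-finger parallel gripper is mounted at the origin on the work surface. World frame = base frame: x ahead of the robot, y to its left, z up, the work surface at z = 0. Lengths are in m, angles in rad, forces in N, time in s.
With the tool pointing down it reaches from about 0.275 to 0.775 m from the base axis. Payload 14.6 kg.
Tool frame: the origin (TCP) lies at the very end of the fingers, on their centre line; the grasp point (between the pads) lies 19 mm behind it; z points along the fingers, y is the line along which they close (so a half turn about z gives the same grasp; the last joint's range is limited). The gripper opens to 85 mm and grips with 20 to 120 N. Pads are 22 mm wide; open, the fingers measure 114 mm over their backs; the gripper's body (76 mm by 85 mm) begins 54 mm behind the grasp point. The pads swing forward as they close: fully open they stand 13 mm farther back than shut.
Start: joints at [-1.389, 0.263, -0.048, 1.259, 0, 1.415], TCP at [0.173, -0.496, 0.231] pointing down, gripper open.
Joint ranges: [-2.65, 2.65], [-0.89, 1.7], [-1.18, 1.37], [-2.13, 2.11], [-1.35, 1.29], [-3.14, 3.14]. Speed limits (rad/s): [1.89, 1.89, 2.57, 2.79, 3.14, 3.14].

## Interface

Orientations are given as a rotation vector (axis times angle).
In Python, from bench import robot gives the robot as it stands.
- The arm moves only by the shell command python3 -m pendant 'ROWS' [OPENING]. ROWS is JSON, a list of rows, each an object with "linear": the shift along the world's x, y, z in mm, a list of three; "dr": the turn, a rotation vector about the world's x, y, z in rad, a list of three. In form: [{"linear": [tx, ty, tz], "dr": [rx, ry, rz]}, ...]. A call has 1 to 20 rows; each row shifts and turns the commanded pose from where the row before left it; what a row does not reach is not made up. A row lasts 1/10 s, in which the tool goes at most 50 mm and 8.59 degrees, less where a joint would pass 70% of its speed; a pose out of reach is approached as far as the arm can. A call with a gripper value outside its range is refused whole. OPENING is the gripper's target within -1 to 1 (fully open at 1, half-way at 0, shut at -1), set as the call begins (- or left out, the last holds). The fingers move at their own pace and stop on an object; the grip force is fixed at half the most. Time passes only in rows, so rows that do not move let the fingers close. It gives the time, the measured TCP pose, the force, the opening and the grip force at its end, in the units of the state.
- robot.observe(): the state, without advancing time (a new reading comes with each control period).
- robot.capture(name): name is "side" or "top"; returns the picture (400x640x3 uint8, red, green, blue); there is no depth.
- robot.get_calibration(name): a dict with "vfov" (degrees; the focal length in pixels is half the picture's height over the tangent of half this angle, whatever the lens; pixels are square), "cx", "cy" (the principal point, pixels), "R" (3x3) and "t" (3): a world point X has camera coordinates R X + t. Camera axes: x right, y down, z forward; pixel columns grow to the right and rows downward; lengths in m; the calibration is good to about 2 mm. A picture is of the moment at which its call begins. get_calibration takes no time and is no camera call.
- robot.close_job(): hands the job in; it is judged then, once.
The state is a dict: "time_s": time; "joints": joint angles; "joint_vel": joint speeds; "joint_efforts": joint torques, N m; "eef_pos": TCP position; "orientation": TCP orientation; "contact_force": force on the tool from outside, world axes, zero at the start; "moment": the same for the moment, N m; "opening": finger opening in m; "grip_force": force on a finger pad.
Only numpy, scipy, OpenCV 4.12 (cv2) and the standard library are available. Lean on these libraries where they do the work, as an engineer would, in place of code of your own. Each camera call takes 0.05 s, during which the arm holds its last target. There are 200 camera calls.

## Working session

There is one attempt and no reset: what is moved stays moved. The work goes in short steps, Python scripts to look and compute and a shell command to move; the robot and the scene stay as the last step left them, time stands still between calls to the robot, and variables do not carry over. Pictures are saved under pics/ and viewed, at most 10 in all, crops included, and the job is handed in when it is done.

```bash
mkdir -p pics; cat > h.py <<'E'
import numpy as np, cv2
from bench import robot
def snap(cam,f):
    im=robot.capture(cam); cv2.imwrite('pics/'+f,im[:,:,::-1]); return im
def ray(cam,uv,z):
    c=robot.get_calibration(cam); R=np.array(c['R']);t=np.array(c['t'])
    f=200/np.tan(np.radians(c['vfov'])/2)
    d=R.T@np.array([(uv[0]-c['cx'])/f,(uv[1]-c['cy'])/f,1]); o=-R.T@t
    return o+d*(z-o[2])/d[2]
E
python3 - <<'E'
from h import *
snap('top','t1.png');snap('side','s1.png')
for c in('top','side'):
    k=robot.get_calibration(c);print(k, -np.array(k['R']).T@np.array(k['t']))
s=robot.observe();print(s['eef_pos'],s['orientation'],s['opening'],s['time_s'])
E
```

```text
{'vfov': 51.169447952301645, 'cx': 324.60956102879163, 'cy': 185.5901123568233, 'R': array([[ 0.01146673, -0.99985912,  0.01225757],
       [-0.99318108, -0.0128107 , -0.1158759 ],
       [ 0.11601661, -0.01084527, -0.99318806]]), 't': array([-0.02060771,  0.59776186,  0.72047268])} [ 0.51033527 -0.00513334  0.78508366]
{'vfov': 49.337687572949484, 'cx': 321.8031993840332, 'cy': 193.81152098172063, 'R': array([[ 0.90902976, -0.41666863,  0.00722179],
       [-0.25365392, -0.56697035, -0.78371188],
       [ 0.3306427 ,  0.71058558, -0.62108255]]), 't': array([-0.53180207,  0.1829618 ,  0.63297959])} [ 0.3205428  -0.56763749  0.54036248]
[ 0.17343466 -0.49524327  0.23086424] [-3.09616583e+00 -5.26345711e-01  5.60943186e-06] 0.08538316832233964 0.1
```

View pics/t1.png

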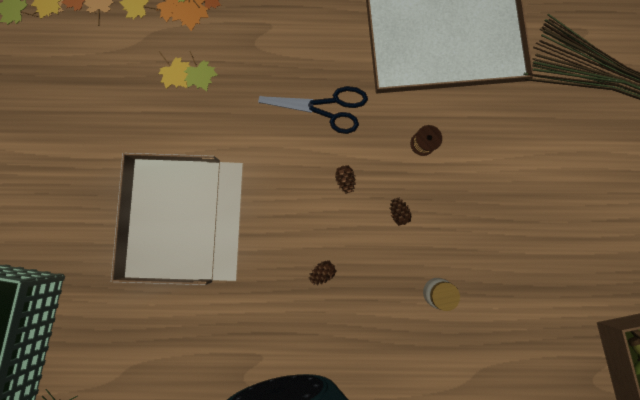

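View pics/s1.png

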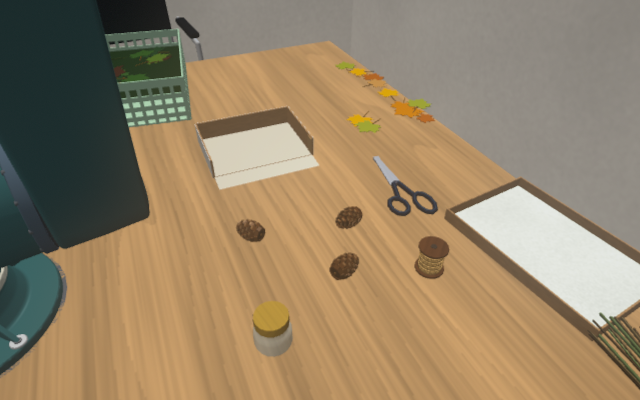

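The top view shows the box opening to the right (-y), with the fold from (218,160) to (213,282). The cones are at (345,179), (400,211) and (322,272), the spool at (428,140), the jar at (441,294) and the scissors' loops near (345,110).

```bash
python3 - <<'E'
from h import *
for n,uv,z in [('foldA',(218,160),.002),('foldB',(213,282),.002),('flapA',(242,163),0),('flapB',(236,280),0),('c1',(345,179),.017),('c2',(400,211),.017),('c3',(322,272),.017),('spooltop',(430,137),.05),('jartop',(446,295),.058),('loop',(345,132),.005),('wallcornerTop+x',(216,157),.045),('wallcornerTop-x',(211,283),.045),('backtop+x',(124,155),.045),('backtop-x',(113,282),.045)]:
    print(n,np.round(ray('top',uv,z)*1000))
for n,uv,z in [('c1',(349,216),.017),('c2',(345,265),.017),('c3',(250,230),.017)]: print(n,np.round(ray('side',uv,z)*1000))
E
```

```text
foldA [648. 189.   2.]
foldB [421. 189.   2.]
flapA [643. 144.   0.]
flapB [425. 147.   0.]
c1 [613. -51.  17.]
c2 [ 555. -153.   17.]
c3 [443. -11.  17.]
spooltop [ 687. -202.   50.]
jartop [ 410. -222.   58.]
loop [705. -51.   5.]
wallcornerTop+x [646. 182.  45.]
wallcornerTop-x [425. 181.  45.]
backtop+x [647. 346.  45.]
backtop-x [424. 350.  45.]
c1 [617. -48.  17.]
c2 [ 556. -151.   17.]
c3 [442. -10.  17.]
```

Box interior is x ≈ 424–646 and y ≈ 187–347, with the flap from y ≈ 145. The plan is to push each cone in +y, using both fingers as a roughly 54 mm rake aligned along x. I start with cone A at (615,-50).

```bash
python3 -m pendant '[{"linear":[25,22,-5],"dr":[0,0,0.072]},{"linear":[25,22,-5],"dr":[0,0,0.072]},{"linear":[25,22,-5],"dr":[0,0,0.072]},{"linear":[25,22,-5],"dr":[0,0,0.072]},{"linear":[25,22,-5],"dr":[0,0,0.072]},{"linear":[25,22,-5],"dr":[0,0,0.072]},{"linear":[25,22,-5],"dr":[0,0,0.072]},{"linear":[25,22,-5],"dr":[0,0,0.072]},{"linear":[25,22,-5],"dr":[0,0,0.072]},{"linear":[25,22,-5],"dr":[0,0,0.072]},{"linear":[25,22,-5],"dr":[0,0,0.072]},{"linear":[25,22,-5],"dr":[0,0,0.072]},{"linear":[25,22,-5],"dr":[0,0,0.072]},{"linear":[25,22,-5],"dr":[0,0,0.072]},{"linear":[25,22,-5],"dr":[0,0,0.072]},{"linear":[25,22,-5],"dr":[0,0,0.072]},{"linear":[25,22,-5],"dr":[0,0,0.072]},{"linear":[22,15,-5],"dr":[0,0,0.072]},{"linear":[0,0,0],"dr":[0,0,0]},{"linear":[0,0,0],"dr":[0,0,0]}]' -0.41
```

```text
time_s: 2.1
eef_pos: [0.6203, -0.1062, 0.1407]
orientation: [-2.151, -2.289, 0.001]
contact_force: [0.0, -0.0, 0.0]
opening: 0.0249
grip_force: 0.0
```

```bash
python3 -m pendant '[{"linear":[-1,0,-25],"dr":[0,0,0]},{"linear":[-1,0,-25],"dr":[0,0,0]},{"linear":[-1,0,-25],"dr":[0,0,0]},{"linear":[0,0,-25],"dr":[0,0,0]},{"linear":[0,0,-20],"dr":[0,0,0]},{"linear":[0,0,-12],"dr":[0,0,0]},{"linear":[0,0,0],"dr":[0,0,0]},{"linear":[0,5,0],"dr":[0,0,0]},{"linear":[0,5,0],"dr":[0,0,0]},{"linear":[0,5,0],"dr":[0,0,0]},{"linear":[0,5,0],"dr":[0,0,0]},{"linear":[0,5,0],"dr":[0,0,0]},{"linear":[0,5,0],"dr":[0,0,0]},{"linear":[0,5,0],"dr":[0,0,0]},{"linear":[-0.5,6,0],"dr":[0,0,0]},{"linear":[-0.5,7,0],"dr":[0,0,0]},{"linear":[-0.5,8,0],"dr":[0,0,0]},{"linear":[-0.5,8,0],"dr":[0,0,0]},{"linear":[-0.5,8,0],"dr":[0,0,0]},{"linear":[-0.5,8,0],"dr":[0,0,0]}]'
python3 - <<'E'
from h import *
snap('side','s2.png')
E
```

```text
time_s: 4.1
eef_pos: [0.6144, -0.0257, 0.0093]
orientation: [-2.151, -2.289, -0.0]
contact_force: [-0.1, 1.0, 0.2]
opening: 0.0254
grip_force: 0.0
```

View pics/s2.png

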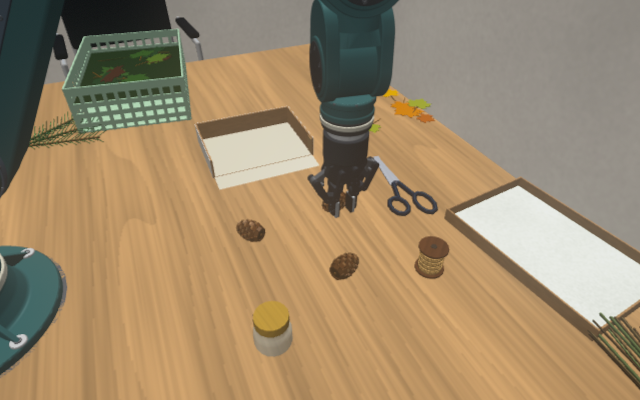

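The cone, near (335,200), is cradled ahead of the fingertips. I'll keep pushing with a slight drift in -x.

```bash
python3 -m pendant '[{"linear":[-1,9,0],"dr":[0,0,0]},{"linear":[-1,9,0],"dr":[0,0,0]},{"linear":[-1,9,0],"dr":[0,0,0]},{"linear":[-1,9,0],"dr":[0,0,0]},{"linear":[-1,9,0],"dr":[0,0,0]},{"linear":[-1,9,0],"dr":[0,0,0]},{"linear":[-1,9,0],"dr":[0,0,0]},{"linear":[-1,9,0],"dr":[0,0,0]},{"linear":[-1,9,0],"dr":[0,0,0]},{"linear":[-1,9,0],"dr":[0,0,0]},{"linear":[-1,9,0],"dr":[0,0,0]},{"linear":[-1,9,0],"dr":[0,0,0]},{"linear":[-1,9,0],"dr":[0,0,0]},{"linear":[-1,9,0],"dr":[0,0,0]},{"linear":[-1,9,0],"dr":[0,0,0]}]'
python3 - <<'E'
from h import *
snap('side','s3.png')
E
```

```text
time_s: 5.65
eef_pos: [0.5994, 0.1092, 0.0093]
orientation: [-2.152, -2.289, -0.0]
contact_force: [-0.3, -0.5, -0.2]
opening: 0.0254
grip_force: 0.0
```

View pics/s3.png

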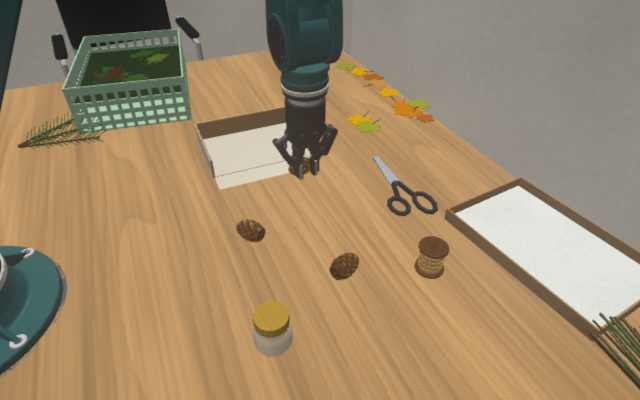

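```bash
python3 -m pendant '[{"linear":[0,9,0.5],"dr":[0,0,0]},{"linear":[0,9,0.5],"dr":[0,0,0]},{"linear":[0,9,0.5],"dr":[0,0,0]},{"linear":[0,9,0.5],"dr":[0,0,0]},{"linear":[0,9,0.5],"dr":[0,0,0]},{"linear":[0,9,0.5],"dr":[0,0,0]},{"linear":[0,9,0],"dr":[0,0,0]},{"linear":[0,9,0],"dr":[0,0,0]},{"linear":[0,9,0],"dr":[0,0,0]},{"linear":[0,9,0],"dr":[0,0,0]},{"linear":[0,9,0],"dr":[0,0,0]},{"linear":[0,9,0],"dr":[0,0,0]},{"linear":[0,9,0],"dr":[0,0,0]},{"linear":[0,9,0],"dr":[0,0,0]},{"linear":[0,7,0],"dr":[0,0,0]},{"linear":[0,5,0],"dr":[0,0,0]},{"linear":[0,3,0],"dr":[0,0,0]},{"linear":[0,0,0],"dr":[0,0,0]},{"linear":[0,-10,0],"dr":[0,0,0]},{"linear":[0,-10,10],"dr":[0,0,0]}]'
```

```text
time_s: 7.7
eef_pos: [0.5987, 0.2283, 0.0215]
orientation: [-2.151, -2.288, 0.003]
contact_force: [-0.4, -0.2, 0.7]
opening: 0.0251
grip_force: 0.0
```

```bash
python3 -m pendant '[{"linear":[0,0,25],"dr":[0,0,0]},{"linear":[0,0,25],"dr":[0,0,0]},{"linear":[0,0,25],"dr":[0,0,0]},{"linear":[0,0,25],"dr":[0,0,0]},{"linear":[-3.5,-30,0],"dr":[0,0,0]},{"linear":[-3,-30,0],"dr":[0,0,0]},{"linear":[-3,-30,0],"dr":[0,0,0]},{"linear":[-3,-30,0],"dr":[0,0,0]},{"linear":[-3,-30,0],"dr":[0,0,0]},{"linear":[-3,-30,0],"dr":[0,0,0]},{"linear":[-3,-30,0],"dr":[0,0,0]},{"linear":[-3,-30,0],"dr":[0,0,0]},{"linear":[-3,-30,0],"dr":[0,0,0]},{"linear":[-3,-30,0],"dr":[0,0,0]},{"linear":[-3,-30,0],"dr":[0,0,0]},{"linear":[-3,-30,0],"dr":[0,0,0]},{"linear":[-3,-30,0],"dr":[0,0,0]},{"linear":[-2,-30,0],"dr":[0,0,0]},{"linear":[0,-18,0],"dr":[0,0,0]},{"linear":[0,0,0],"dr":[0,0,0]}]'
python3 - <<'E'
from h import *
snap('top','t2.png')
E
```

```text
time_s: 9.7
eef_pos: [0.5576, -0.2109, 0.1227]
orientation: [2.154, 2.286, -0.0]
contact_force: [0.7, 0.4, -0.2]
opening: 0.0255
grip_force: 0.0
```

View pics/t2.png

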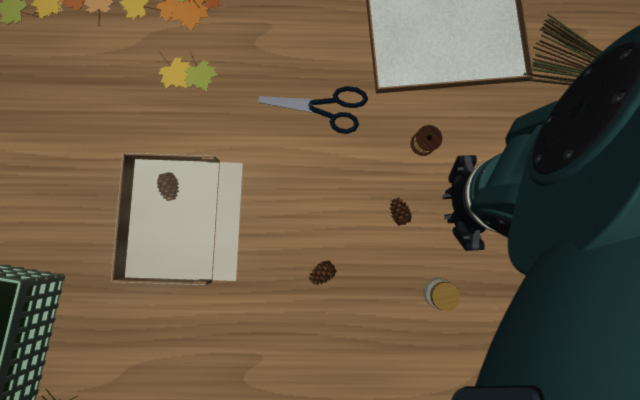

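The first cone is well inside the box, at (167,186). The gripper sits behind the second cone at (400,211), so I'll descend and push.

```bash
python3 -m pendant '[{"linear":[0,0,-25],"dr":[0,0,0]},{"linear":[0,0,-25],"dr":[0,0,0]},{"linear":[0,0,-25],"dr":[0,0,0]},{"linear":[0,0,-22],"dr":[0,0,0]},{"linear":[0,0,-16],"dr":[0,0,0]},{"linear":[0,0,0],"dr":[0,0,0]},{"linear":[0,6,0],"dr":[0,0,0]},{"linear":[0,6,0],"dr":[0,0,0]},{"linear":[0,5,0],"dr":[0,0,0]},{"linear":[0,5,0],"dr":[0,0,0]},{"linear":[0,5,0],"dr":[0,0,0]},{"linear":[0,5,0],"dr":[0,0,0]},{"linear":[0,6,0],"dr":[0,0,0]},{"linear":[0,7,0],"dr":[0,0,0]},{"linear":[0,8,0],"dr":[0,0,0]},{"linear":[-0.5,8,0],"dr":[0,0,0]},{"linear":[-0.5,8,0],"dr":[0,0,0]},{"linear":[-0.5,8,0],"dr":[0,0,0]},{"linear":[-0.5,8,0],"dr":[0,0,0]},{"linear":[-0.5,8,0],"dr":[0,0,0]}]' && python3 -m pendant '[{"linear":[-0.5,9,0],"dr":[0,0,0]},{"linear":[-0.5,9,0],"dr":[0,0,0]},{"linear":[-0.5,9,0],"dr":[0,0,0]},{"linear":[-0.5,9,0],"dr":[0,0,0]},{"linear":[-0.5,9,0],"dr":[0,0,0]},{"linear":[-0.5,9,0],"dr":[0,0,0]},{"linear":[-0.5,9,0],"dr":[0,0,0]},{"linear":[-0.5,9,0],"dr":[0,0,0]},{"linear":[-0.5,9,0],"dr":[0,0,0]},{"linear":[-0.5,9,0],"dr":[0,0,0]},{"linear":[-0.5,9,0],"dr":[0,0,0]},{"linear":[-0.5,9,0],"dr":[0,0,0]},{"linear":[-0.5,9,0],"dr":[0,0,0]},{"linear":[-0.5,9,0],"dr":[0,0,0]},{"linear":[-0.5,9,0],"dr":[0,0,0]},{"linear":[-0.5,9,0],"dr":[0,0,0]}]'
python3 - <<'E'
from h import *
snap('side','s4.png')
E
```

```text
time_s: 11.75
eef_pos: [0.5554, -0.1148, 0.0093]
orientation: [-2.151, -2.289, -0.0]
contact_force: [0.5, -0.1, 0.5]
opening: 0.0253
grip_force: 0.1
time_s: 13.35
eef_pos: [0.5475, 0.0293, 0.0093]
orientation: [2.152, 2.289, 0.0]
contact_force: [-0.8, 0.5, -0.7]
opening: 0.025
grip_force: 0.1
```

View pics/s4.png

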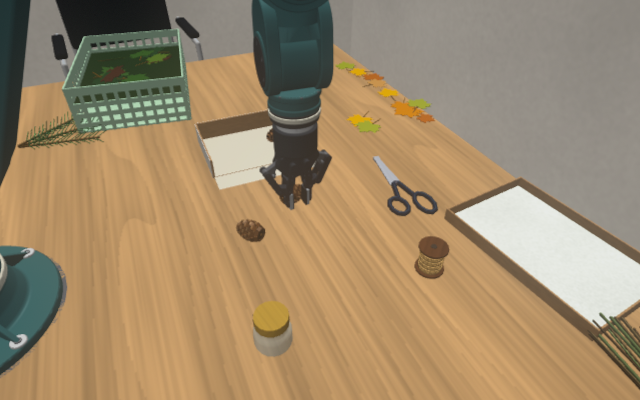

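The second cone shows between the fingertips, near (298,193), and is moving along with them. I'll continue into the box, then back off.

```bash
python3 -m pendant '[{"linear":[-0.5,9,0],"dr":[0,0,0]},{"linear":[-0.5,9,0],"dr":[0,0,0]},{"linear":[-0.5,9,0],"dr":[0,0,0]},{"linear":[-0.5,9,0],"dr":[0,0,0]},{"linear":[-0.5,9,0],"dr":[0,0,0]},{"linear":[-0.5,9,0],"dr":[0,0,0]},{"linear":[-0.5,9,0],"dr":[0,0,0]},{"linear":[-0.5,9,0],"dr":[0,0,0]},{"linear":[-0.5,9,0],"dr":[0,0,0]},{"linear":[-0.5,9,0],"dr":[0,0,0]},{"linear":[-0.5,9,0.5],"dr":[0,0,0]},{"linear":[-0.5,9,0.5],"dr":[0,0,0]},{"linear":[-0.5,9,0.5],"dr":[0,0,0]},{"linear":[-0.5,9,0.5],"dr":[0,0,0]},{"linear":[-0.5,9,0.5],"dr":[0,0,0]},{"linear":[-0.5,9,0.5],"dr":[0,0,0]},{"linear":[-0.5,9,0],"dr":[0,0,0]},{"linear":[-0.5,9,0],"dr":[0,0,0]},{"linear":[-0.5,9,0],"dr":[0,0,0]},{"linear":[-0.5,9,0],"dr":[0,0,0]}]' && python3 -m pendant '[{"linear":[0,9,0],"dr":[0,0,0]},{"linear":[0,9,0],"dr":[0,0,0]},{"linear":[0,7,0],"dr":[0,0,0]},{"linear":[0,5,0],"dr":[0,0,0]},{"linear":[0,3,0],"dr":[0,0,0]},{"linear":[0,0,0],"dr":[0,0,0]},{"linear":[0,-10,0],"dr":[0,0,0]},{"linear":[0,-10,10],"dr":[0,0,0]},{"linear":[0,-10,25],"dr":[0,0,0]},{"linear":[0,0,25],"dr":[0,0,0]},{"linear":[0,0,25],"dr":[0,0,0]},{"linear":[0,0,25],"dr":[0,0,0]},{"linear":[0,0,0],"dr":[0,0,0]}]'
```

```text
time_s: 15.4
eef_pos: [0.5374, 0.2092, 0.0122]
orientation: [-2.151, -2.289, 0.0]
contact_force: [0.2, 0.8, 0.1]
opening: 0.0253
grip_force: 0.1
time_s: 16.7
eef_pos: [0.5391, 0.2107, 0.1261]
orientation: [2.151, 2.286, 0.007]
contact_force: [0.7, -0.0, 0.3]
opening: 0.0252
grip_force: 0.0
```

```bash
python3 -m pendant '[{"linear":[-9,-25,0],"dr":[0,0,-0.015]},{"linear":[-9,-25,0],"dr":[0,0,-0.015]},{"linear":[-9,-25,0],"dr":[0,0,-0.015]},{"linear":[-9,-25,0],"dr":[0,0,-0.015]},{"linear":[-9,-25,0],"dr":[0,0,-0.015]},{"linear":[-9,-25,0],"dr":[0,0,-0.015]},{"linear":[-9,-25,0],"dr":[0,0,-0.015]},{"linear":[-9,-25,0],"dr":[0,0,-0.015]},{"linear":[-9,-25,0],"dr":[0,0,-0.015]},{"linear":[-9,-25,0],"dr":[0,0,-0.015]},{"linear":[-9,-27,0],"dr":[0,0,-0.015]},{"linear":[0,0,0],"dr":[0,0,0]}]'
python3 - <<'E'
from h import *
snap('top','t3.png')
E
```

```text
time_s: 17.9
eef_pos: [0.4372, -0.0681, 0.1223]
orientation: [2.337, 2.099, -0.001]
contact_force: [-0.3, 0.9, 0.1]
opening: 0.0254
grip_force: 0.0
```

View pics/t3.png

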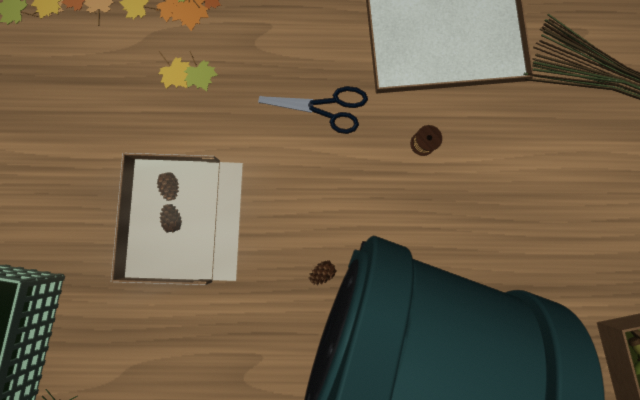

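Two cones are in the box, at (167,186) and (170,218). The third is still at (322,272), and the spool and scissors haven't moved. Next I'll push the third, drifting slightly in +x.

```bash
python3 -m pendant '[{"linear":[1,0,-25],"dr":[0,0,0]},{"linear":[1,0,-25],"dr":[0,0,0]},{"linear":[1,0,-25],"dr":[0,0,0]},{"linear":[0,0,-22],"dr":[0,0,0]},{"linear":[0,0,-16],"dr":[0,0,0]},{"linear":[0,0,0],"dr":[0,0,0]},{"linear":[0,6,0],"dr":[0,0,0]},{"linear":[0.5,5,0],"dr":[0,0,0]},{"linear":[0.5,5,0],"dr":[0,0,0]},{"linear":[0.5,5,0],"dr":[0,0,0]},{"linear":[0.5,5,0],"dr":[0,0,0]},{"linear":[0.5,5,0],"dr":[0,0,0]},{"linear":[0.5,5,0],"dr":[0,0,0]},{"linear":[0.5,6,0],"dr":[0,0,0]},{"linear":[1,7,0],"dr":[0,0,0]},{"linear":[1,8,0],"dr":[0,0,0]},{"linear":[1,8,0],"dr":[0,0,0]},{"linear":[1,8,0],"dr":[0,0,0]},{"linear":[1,8,0],"dr":[0,0,0]},{"linear":[1,8,0],"dr":[0,0,0]}]' && python3 -m pendant '[{"linear":[1,8,0],"dr":[0,0,0]},{"linear":[1,8,0],"dr":[0,0,0]},{"linear":[1,8,0],"dr":[0,0,0]},{"linear":[1,8,0],"dr":[0,0,0]},{"linear":[1,8,0],"dr":[0,0,0]}]'
python3 - <<'E'
from h import *
snap('side','s5.png')
E
```

```text
time_s: 19.95
eef_pos: [0.4511, 0.0242, 0.0093]
orientation: [-2.333, -2.104, 0.0]
contact_force: [-0.5, -0.6, 0.6]
opening: 0.0252
grip_force: 0.2
time_s: 20.45
eef_pos: [0.4561, 0.0642, 0.0093]
orientation: [-2.333, -2.104, 0.0]
contact_force: [0.6, 0.0, 0.5]
opening: 0.025
grip_force: 0.1
```

View pics/s5.png

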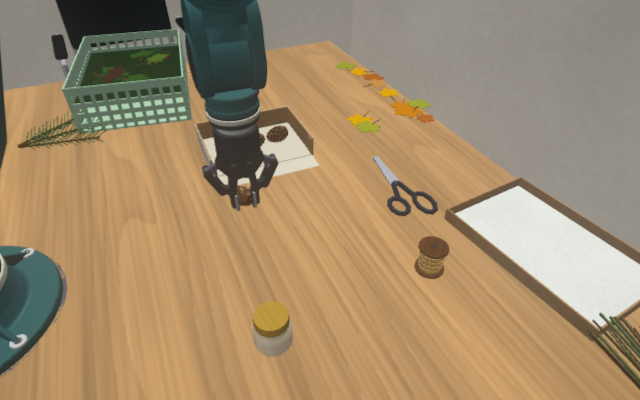

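The third cone is cradled at (244,190), so I continue into the box, well clear of the near side wall.

```bash
python3 -m pendant '[{"linear":[1.4,9,0],"dr":[0,0,0]},{"linear":[1.4,9,0],"dr":[0,0,0]},{"linear":[1.4,9,0],"dr":[0,0,0]},{"linear":[1.4,9,0],"dr":[0,0,0]},{"linear":[1.4,9,0],"dr":[0,0,0]},{"linear":[1.4,9,0],"dr":[0,0,0]},{"linear":[1.4,9,0.5],"dr":[0,0,0]},{"linear":[1.4,9,0.5],"dr":[0,0,0]},{"linear":[1.4,9,0.5],"dr":[0,0,0]},{"linear":[1.4,9,0.5],"dr":[0,0,0]},{"linear":[1,9,0.5],"dr":[0,0,0]},{"linear":[1,9,0.5],"dr":[0,0,0]},{"linear":[0.5,9,0],"dr":[0,0,0]},{"linear":[0.5,9,0],"dr":[0,0,0]},{"linear":[0,9,0],"dr":[0,0,0]},{"linear":[0,9,0],"dr":[0,0,0]},{"linear":[0,9,0],"dr":[0,0,0]},{"linear":[0,9,0],"dr":[0,0,0]},{"linear":[0,7,0],"dr":[0,0,0]},{"linear":[0,4,0],"dr":[0,0,0]}]' && python3 -m pendant '[{"linear":[0,0,0],"dr":[0,0,0]},{"linear":[0,-10,0],"dr":[0,0,0]},{"linear":[0,-10,10],"dr":[0,0,0]},{"linear":[0,-10,25],"dr":[0,0,0]},{"linear":[0,0,25],"dr":[0,0,0]},{"linear":[0,0,25],"dr":[0,0,0]},{"linear":[0,0,25],"dr":[0,0,0]},{"linear":[0,-25,0],"dr":[0,0,0]},{"linear":[0,-30,0],"dr":[0,0,0]},{"linear":[0,-30,0],"dr":[0,0,0]},{"linear":[0,-30,0],"dr":[0,0,0]},{"linear":[0,-30,0],"dr":[0,0,0]},{"linear":[0,-30,0],"dr":[0,0,0]},{"linear":[0,-30,0],"dr":[0,0,0]},{"linear":[0,-20,0],"dr":[0,0,0]},{"linear":[0,0,0],"dr":[0,0,0]},{"linear":[0,0,0],"dr":[0,0,0]}]'
python3 - <<'E'
from h import *
snap('top','t4.png')
E
```

```text
time_s: 22.5
eef_pos: [0.473, 0.2372, 0.0123]
orientation: [2.332, 2.105, 0.0]
contact_force: [1.0, -0.1, -0.3]
opening: 0.0252
grip_force: 0.1
time_s: 24.2
eef_pos: [0.4726, -0.0192, 0.1227]
orientation: [2.335, 2.102, 0.0]
contact_force: [0.2, 0.7, -0.8]
opening: 0.0254
grip_force: 0.0
```

View pics/t4.png

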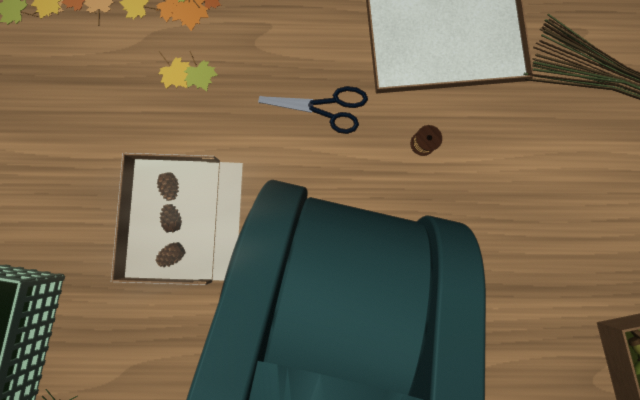

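All three cones are well inside the box, at (167,186), (170,218) and (170,255), with the fold at column ~215. The spool and scissors are where they were; the jar is hidden here but was in place in the last side view. I'm handing in.

```bash
python3 -c "
from bench import robot
print(robot.close_job())"
```

```text
the job is handed in; nothing more can be done
None
```

All three pine cones were swept over the flap and sit well inside the box, nothing else was disturbed in the pictures (the jar was hidden in the last one), and the job was handed in at about 24 s.

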